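# Clip a tile offcut to the job board

## Robot

A 7-joint arm with a two-finger parallel gripper is mounted at the origin on the work surface. World frame = base frame: x ahead of the robot, y to its left, z up, the work surface at z = 0. Lengths are in m, angles in rad, forces in N, time in s.
With the tool pointing down it reaches from about 0.425 to 0.925 m from the base axis. Payload 6.8 kg.
Tool frame: the origin (TCP) lies midway between the tips of the shut fingers; the grasp point (between the pads) lies 19 mm behind it; z points along the fingers, x is the direction in which the jaws open and shut, and the axes are right-handed (so a half turn about z gives the same grasp; the last joint's range is limited). The gripper opens to 85 mm and grips with 20 to 120 N. Pads are 22 mm wide; open, the fingers measure 114 mm over their backs; the gripper's body (76 mm by 85 mm) begins 54 mm behind the grasp point. The pads swing forward as they close: fully open they stand 13 mm farther back than shut.
Start: joints at [-1.458, 0.477, 0.022, 1.555, -0.011, 1.109, -0.083], TCP at [0.148, 0.659, 0.231] pointing down, gripper open.
Joint ranges: [-2.96, 2.96], [-0.34, 2.1], [-1.41, 1.46], [0.24, 2.44], [-1.37, 4.51], [0.17, 1.92], [-2.96, 2.96]. Speed limits (rad/s): [2.39, 2.39, 3.14, 3.14, 3.14, 3.14, 3.14].

## Interface

Orientations are given as a unit quaternion [w, x, y, z].
In Python, from station import bot, imaging, nets gives the robot as it stands. The module is installed in compiled form; this text tells all that it offers.
- The arm moves only by the tool apply_moves, never from a script. Its argument "moves" is text: rows parted by semicolons, each of 7 numbers parted by spaces: the gripper command: -1 is fully open, 1 is shut, values between are in proportion, then the shift along the tool's x, y, z normalised to -1 to 1, where 1 is 120 mm, then the turn, a rotation vector about the tool's x, y, z normalised to -1 to 1, where 1 is 4 degrees. In form: hand dx dy dz rx ry rz; .... A call has 1 to 12 rows; each row shifts and turns the commanded pose from where the row before left it, along the tool's axes as they then stand; what a row does not reach is not made up. A row lasts 1/12 s, in which the tool goes at most 41.7 mm and 7.16 degrees, less where a joint would pass 70% of its speed; a pose out of reach is approached as far as the arm can. A call with a number of a shift or a turn outside -1 to 1 is refused whole. A call with a gripper value outside its range is refused whole. The fingers move at their own pace and stop on an object; "force" is the grip in N (left out, the last holds). Time passes only in rows, so rows that do not move let the fingers close. It gives the time, the measured TCP pose, the force and the opening at its end, in the units of the state.
- bot.get_obs(): the state, without advancing time (a new reading comes with each control period).
- imaging.read_camera(name): name is "scene" or "top" or "wrist"; returns a dict with "image" (384x512x3 uint8, red, green, blue), "fx", "fy", "cx", "cy" (pixels), "dist_coeffs" ([k1, k2, p1, p2, k3] as OpenCV has them; the pictures are not rectified), "view" (4x4, takes a point from world to camera coordinates); the wrist camera has in their place "mount" (4x4, takes a point from camera to tool coordinates, whose origin is the TCP and whose axes are the tool frame's). Camera axes: x right, y down, z forward; pixel columns grow to the right and rows downward; lengths in m; the calibration is good to about 2 mm. A picture is of the moment at which its call begins: read the wrist's pose just before it. There is no depth.
- bot.hand_in(): hands the job in, once; it reports no verdict.
Trained networks look in a picture, given as the dict that the camera call returned (one of the last four; its "shot" number tells which), for a name from the list of things; names that differ only in an ending like _2 or _b are one class to them, and where a whole thing is asked for, a point or a joint stands for the part that bears it (a point fixed in the world has none). Each returns a list of dicts, best first, with "score" (0 to 1); they miss things now and then, are a little off and sometimes report something else, mostly with a low value. They report only what shows in the picture. A call takes as long as a camera call.
- nets.spot_in(picture, name): "rect" ([left, top, right, bottom] in pixels, round what is visible of it).
- nets.outline_of(picture, name): "region" (384x512 bool, what is visible of it) and "rect" ([left, top, right, bottom] in pixels, round what is visible of it).
- nets.spot_point(picture, name): "location" ([column, row] in pixels: a listed point, or the origin of a listed thing).
The state is a dict: "t": time; "q": joint angles; "joint_vel": joint speeds; "joint_torque": joint torques, N m; "eef_pos": TCP position; "tool_rot": TCP orientation; "contact_force": force on the tool from outside, world axes, zero at the start; "torque": the same for the moment, N m; "gripper_width": opening from 0.0 (shut) to 1.0 (fully open).
Only numpy, scipy, OpenCV 4.12 (cv2) and the standard library are available. Lean on these libraries where they do the work, as an engineer would, in place of code of your own. Each camera call takes 0.05 s, during which the arm holds its last target.

## Task

Clip the blue tile offcut to the job board as the colour sample for the job: hold the clip's lever down with one fingertip so that its jaw stands open, and with the other fingertip push the tile, flat on the board, in beneath the jaw until it is square and fully home against the stop, all of it within the jaw's width. Then let the lever up so that the jaw clamps the tile, and move clear. The tile is only pushed along the board, never picked up or tipped; leave the turntable, the things on it, and the pencil and wedge on the board where they are.

Things in the scene. Friction and masses are not known exactly. Their poses are not given: they have to be found in the camera images.
- board: Job board: brown hardboard clipboard 230 x 165 x 6 mm, screwed flat to the shelf. Origin: centre of its underside; z up, top face at z = 6 mm, +x along its length towards the end with the steel spring clip. In this frame the clip's hinge line runs along y at x = 70, z = 13 mm; the shut jaw meets the board at x = 46 (front face at 45); the stop's face is at x = 61 mm.
- clip (a joint): Spring clip's angle, rad. 0: jaw shut on the board. It grows as the lever goes down and the jaw up; limit 0.58. The jaw rests on the tile at 0.37; its lower edge is 12 mm above the board's top at 0.50, 14 mm at 0.58, and stays within 3 mm of its x. Closing moment 0.08 N m at 0, 0.19 at 0.58 (about 10 N on the lever 18 mm behind the hinge). Pushing the tile against the shut jaw cannot open it.
- lever (a point): Middle of the lever's upper face, 23 mm behind the hinge line (greater board x); moves with the clip. Lever: steel, 70 mm wide (board y), at rest rising to its free end 31 mm behind the hinge, 21 mm above the board's top. At 0.58 its face is 5 mm above the board's top 18 mm behind the hinge, 2 mm at its end: a fingertip holding it down is then level with the tile's edge.
- jaw (a point): Middle of the lower edge of the clip's jaw, a steel lip 98 mm wide along the board's y; moves with the clip.
- stop (a point): Middle of the foot of the stop's face, on the board's top; axes as the board's. The stop is a turned-up steel edge 6 mm high, 84 mm wide, behind the jaw. A tile fully home has its leading edge at x = 0 here and its origin at x = -14 mm.
- tile: The tile offcut: blue glaze on a terracotta-coloured body, 28 mm (its x) x 50 mm (its y) x 9 mm thick, about 32 g, loose on the board in front of the jaw, a little turned. Origin: centre of its underside; z up. To be pushed in with a 50 mm long edge leading, either one.
- pencil: A yellow carpenter's pencil, 14 x 136 x 7 mm, lying across the board near its end away from the clip; origin: centre of its underside, length along its y. Leave alone.
- wedge: One red tile wedge, 58 x 22 x 10 mm, lying on the board beside the tile's way; origin: centre of its underside, length along its x. Leave alone.
- turntable (a joint): Angle of the turntable in rad, 0 at the start: a melamine disc 380 mm across, its top 30 mm above the shelf, which turns freely on a ball-bearing ring. Leave alone.
- turntable_base: The ball-bearing ring under the turntable, 190 mm across, fixed; origin: its centre, on the shelf.
- tub: Clear plastic tub of white levelling clips, 115 x 90 x 70 mm, on the turntable; origin: centre of its underside. Leave alone.
- wedges: Stack of red tile wedges, 58 x 22 x 37 mm, on the turntable; origin: centre of its underside. Leave alone.
- rake: Grout rake with yellow grip and steel blade, 197 mm long along its x, 29 mm high, on the turntable; origin: on its underside, 90 mm from the grip's end. Leave alone.
- pliers: Grey plastic levelling pliers, 180 x 75 x 20 mm, lying on the turntable; origin: on their underside. Leave alone.

How it is judged:
On the way:
1. the lever is held down by a fingertip, the jaw open and clear of the tile, while the tile's leading edge is at least 4 mm in beneath the jaw (value of joint clip above 0.41 rad and contact force between the fingers and board above 1 N and x of tile in the frame of stop above -0.025 m), for 0.1 s.
At the end, for the whole second after the job is handed in: The tile lies flat on the board beneath the jaw, its leading edge within 3.5 mm of the stop, square to the board within 0.10 rad, its middle within 25 mm of the clip's middle (all of it under the jaw), and the jaw has closed on it (clip angle 0.32 to 0.41 rad) with the lever released (x of tile in the frame of stop between -0.0175 and -0.011 m and y of tile in the frame of stop between -0.025 and 0.025 m and angle between the x axis of tile and the x axis of board, either way round below 0.1 rad and z of tile in the frame of stop below 0.002 m and angle between tile's own z axis and vertical below 0.06 rad and value of joint clip between 0.32 and 0.41 rad and linear speed of tile below 0.01 m/s); the robot touches nothing.
It fails at once if the tile is lifted off the board or tipped (z of tile in the frame of stop above 0.008 m or angle between tile's own z axis and vertical above 0.35 rad).
It fails at once if the pencil or the wedge on the board is shifted by more than 15 mm (distance of any of pencil, wedge from where it was at the start of the episode above 0.015 m).
It fails at once if the turntable is turned by more than 0.1 rad (value of joint turntable above 0.1 rad or value of joint turntable below -0.1 rad).
It fails at once if a thing on the turntable is shifted by more than 20 mm (distance of any of tub, wedges, rake, pliers from where it was at the start of the episode above 0.02 m).
It also fails if it takes over 50 s, if anything falls off the work surface, if the arm or the gripper's body presses on something with over 40 N, if the wrist force passes 120 N, or if a joint passes its speed limit or range.

## Working session

There is one attempt and no reset: what is moved stays moved. The work goes in short steps, Python scripts to look and compute and a tool call to move; the robot and the scene stay as the last step left them, time stands still between calls to the robot, and variables do not carry over. Pictures are saved under pics/ and viewed, and the job is handed in when it is done.

Besides the shell and the picture viewer there is one more tool, called after ">>>" in YAML: its name, and indented under it one key for each argument. apply_moves: Moves the arm, as the interface text tells. Scaled input: -1 to 1 covers 120 mm each way for a shift and 4 degrees each way for a turn. Its arguments: {"type":"object","properties":{"moves":{"type":"string"},"force":{"type":"number"}},"required":["moves"]}

```bash
mkdir -p pics; ls; python3 - <<'E'
from station import bot, imaging, nets
import cv2, numpy as np
print(bot.get_obs())
for n in ["scene","top","wrist"]:
    p=imaging.read_camera(n); cv2.imwrite(f"pics/a_{n}.png",p["image"][:,:,::-1])
    print(n,{k:(np.array(v).round(4).tolist()) for k,v in p.items() if k!="image"})
E
```

```text
pics
{'t': 0.0, 'q': array([-1.45811233,  0.47779916,  0.02231883,  1.55645148, -0.01151795,
        1.10930484, -0.08309897]), 'joint_vel': array([-0.00099598, -0.0008533 ,  0.00076016, -0.00092703, -0.00088242,
        0.00092319,  0.00016705]), 'joint_torque': array([ 7.65088007e-04, -5.96467710e+01,  1.60782617e+00, -2.81189150e+01,
        1.23030500e-02,  9.49789421e-03,  9.16317262e-07]), 'eef_pos': array([0.14768795, 0.65803468, 0.23032593]), 'tool_rot': array([ 6.15716089e-04,  7.80692399e-01,  6.24914823e-01, -6.80415723e-04]), 'contact_force': array([0.49724416, 0.4066872 , 0.74754139]), 'torque': array([ 0.04227069, -0.03000785,  0.03576465]), 'gripper_width': 1.00304970609313}
scene {'fx': 397.9819, 'fy': 397.9819, 'cx': 252.1776, 'cy': 186.4741, 'dist_coeffs': [0.018, 0.0, 0.0, 0.0, 0.0], 'view': [[0.7416, 0.6705, 0.0217, -0.3738], [0.4625, -0.4875, -0.7405, -0.1807], [-0.486, 0.5592, -0.6717, 1.2643], [0.0, 0.0, 0.0, 1.0]], 'shot': 1}
top {'fx': 358.3673, 'fy': 358.3673, 'cx': 254.914, 'cy': 192.3033, 'dist_coeffs': [0.004, 0.0, 0.0, 0.0, 0.0], 'view': [[-0.0188, -0.9997, 0.0186, -0.0094], [-0.9871, 0.0156, -0.1592, 0.5232], [0.1588, -0.0213, -0.9871, 0.7238], [0.0, 0.0, 0.0, 1.0]], 'shot': 2}
wrist {'fx': 274.3874, 'fy': 274.3874, 'cx': 254.8592, 'cy': 187.4203, 'dist_coeffs': [-0.0581, 0.0, 0.0, 0.0, 0.0], 'mount': [[1.0, -0.0015, -0.0002, -0.0009], [0.0015, 0.9555, 0.2949, -0.0749], [-0.0002, -0.2949, 0.9555, -0.1434], [0.0, 0.0, 0.0, 1.0]], 'shot': 3}
```

View pics/a_scene.png

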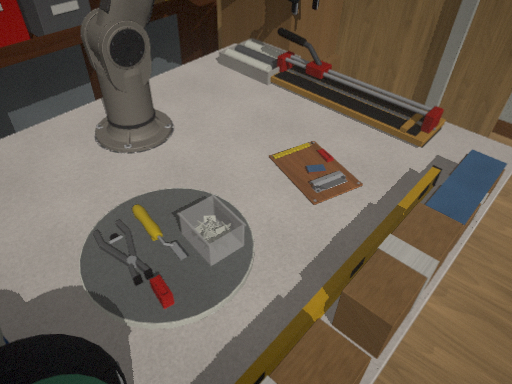

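View pics/a_top.png

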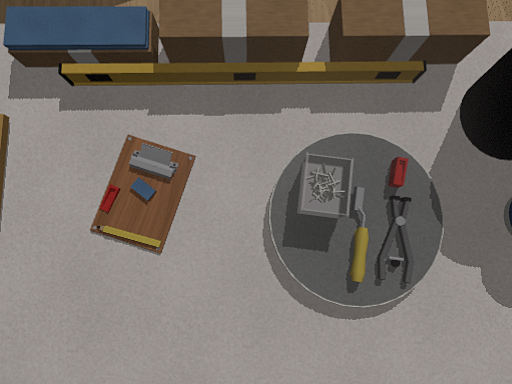

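View pics/a_wrist.png

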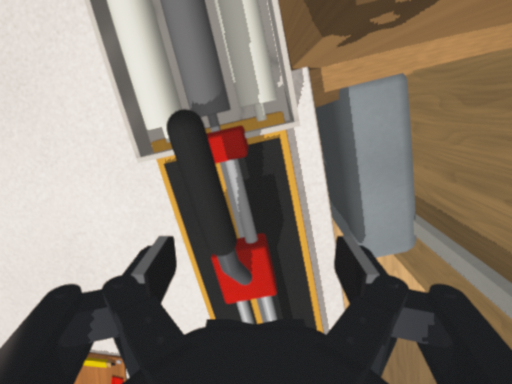

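The top view shows the board around pixel (143,193): clip at its upper end (155,160), tile (143,190), wedge (109,199), pencil (130,237). Next I'll localise coarsely and bring the wrist camera over it.

```bash
cat > h.py <<'E'
from station import bot, imaging, nets
import cv2, numpy as np
from scipy.spatial.transform import Rotation as R
def rot(o): q=o["tool_rot"]; return R.from_quat([q[1],q[2],q[3],q[0]]).as_matrix()
def cam(n):
    o=bot.get_obs(); p=imaging.read_camera(n)
    K=np.array([[p["fx"],0,p["cx"]],[0,p["fy"],p["cy"]],[0,0,1]]); d=np.array(p["dist_coeffs"])
    if n=="wrist":
        T=np.eye(4);T[:3,:3]=rot(o);T[:3,3]=o["eef_pos"];C=T@np.array(p["mount"])
    else: C=np.linalg.inv(np.array(p["view"]))
    return p,(K,d,C)
def ray(uv,c,z):
    K,d,C=c
    u=cv2.undistortPoints(np.array(uv,float).reshape(-1,1,2),K,d).reshape(-1,2)
    D=np.c_[u,np.ones(len(u))]@C[:3,:3].T; o=C[:3,3]
    return o+D*((z-o[2])/D[:,2])[:,None]
def proj(X,c):
    K,d,C=c; V=np.linalg.inv(C)
    return cv2.projectPoints(np.array(X,float).reshape(-1,1,3),cv2.Rodrigues(V[:3,:3])[0],V[:3,3],K,d)[0].reshape(-1,2)
E
python3 - <<'E'
from h import *
for n in ["top","scene"]:
    p,c=cam(n); print(n, c[2][:3,3])
    for nm,z in [("board",0.006),("tile",0.006),("jaw",0.006),("stop",0.006),("lever",0.027),("wedge",0.006),("pencil",0.006)]:
        r=nets.spot_point(p,nm)
        for k in r[:2]: print(nm,round(k["score"],2),np.round(k["location"],1),ray(k["location"],c,z).round(4))
p,c=cam("top")
for uv in [(128,135),(195,155),(161,253),(91,231)]: print(ray(uv,c,0.006).round(4))
E
```

```text
top [ 0.40132402 -0.00215221  0.79790014]
board 0.79 [141.2 196.4] [[0.5235 0.2334 0.006 ]]
tile 0.71 [144.8 193.2] [[0.5306 0.2257 0.006 ]]
jaw 0.68 [152.3 171.9] [[0.5788 0.2104 0.006 ]]
stop 0.59 [154.8 165.6] [[0.5933 0.2052 0.006 ]]
stop 0.23 [139.6 195.8] [[0.5249 0.237  0.006 ]]
lever 0.76 [161. 151.] [[0.6211 0.1869 0.027 ]]
wedge 0.74 [112.2 195.5] [[0.5266 0.2974 0.006 ]]
pencil 0.82 [130.8 234.8] [[0.4391 0.2533 0.006 ]]
pencil 0.41 [141.7 195.7] [[0.5251 0.2324 0.006 ]]
scene [ 0.97522614 -0.54441719  0.72350636]
board 0.73 [311.1 169.5] [[0.5292 0.2207 0.006 ]]
tile 0.65 [324.7 179.5] [[0.5818 0.2115 0.006 ]]
tile 0.57 [314.7 168.5] [[0.534  0.2314 0.006 ]]
jaw 0.9 [322.3 176.6] [[0.57   0.2171 0.006 ]]
lever 0.82 [335.6 185.5] [[0.6279 0.1892 0.027 ]]
wedge 0.45 [321.7 156.3] [[0.516 0.292 0.006]]
wedge 0.43 [127.8 257.2] [[ 0.4124 -0.3108  0.006 ]]
pencil 0.67 [293.1 147. ] [[0.4268 0.2699 0.006 ]]
pencil 0.42 [158.6 293. ] [[ 0.5351 -0.3215  0.006 ]]
[[0.6657 0.2678 0.006 ]]
[[0.6166 0.1151 0.006 ]]
[[0.3987 0.1869 0.006 ]]
[[0.449  0.3397 0.006 ]]
```

```bash
python3 - <<'E'
from h import *
o=bot.get_obs(); M=rot(o); d=np.array([0.532-o["eef_pos"][0],0.229-o["eef_pos"][1],0])/24
for k in range(24):
    l=M.T@d/.12; print("%.2f %.2f %.2f"%tuple(l),end=" | ")
    M=M@R.from_rotvec([0,0,np.radians(4)*.995]).as_matrix()
print(M)
E
```

```text
-0.12 0.16 0.00 | -0.10 0.17 0.00 | -0.09 0.18 0.00 | -0.08 0.18 0.00 | -0.07 0.19 0.00 | -0.05 0.19 0.00 | -0.04 0.20 0.00 | -0.03 0.20 0.00 | -0.01 0.20 0.00 | 0.00 0.20 0.00 | 0.01 0.20 0.00 | 0.03 0.20 0.00 | 0.04 0.20 0.00 | 0.06 0.19 0.00 | 0.07 0.19 0.00 | 0.08 0.18 0.00 | 0.09 0.18 0.00 | 0.11 0.17 0.00 | 0.12 0.16 0.00 | 0.13 0.15 0.00 | 0.14 0.14 0.00 | 0.15 0.13 0.00 | 0.16 0.12 0.00 | 0.17 0.11 0.00 | [[ 9.50122101e-01 -3.11878172e-01  1.19751582e-05]
 [-3.11878170e-01 -9.50122099e-01 -6.66662523e-05]
 [ 3.21696113e-05  5.96062892e-05 -9.99999998e-01]]
```

>>> apply_moves:
  moves: "-1 -0.12 0.16 0 0 0 1; -1 -0.10 0.17 0 0 0 1; -1 -0.09 0.18 0 0 0 1; -1 -0.08 0.18 0 0 0 1; -1 -0.07 0.19 0 0 0 1; -1 -0.05 0.19 0 0 0 1; -1 -0.04 0.2 0 0 0 1; -1 -0.03 0.2 0 0 0 1; -1 -0.01 0.2 0 0 0 1; -1 0 0.2 0 0 0 1; -1 0.01 0.2 0 0 0 1; -1 0.03 0.2 0 0 0 1"

```text
t: 2.0
eef_pos: [0.3404, 0.4421, 0.2315]
tool_rot: [-0.0, 0.968, 0.251, 0.0]
contact_force: [-0.4, -0.2, -0.4]
gripper_width: 0.998
```

>>> apply_moves:
  moves: "-1 0.04 0.2 0 0 0 1; -1 0.06 0.19 0 0 0 1; -1 0.07 0.19 0 0 0 1; -1 0.08 0.18 0.1 0 0 1; -1 0.09 0.18 0.1 0 0 1; -1 0.11 0.17 0.1 0 0 1; -1 0.12 0.16 0.1 0 0 1; -1 0.13 0.15 0.1 0 0 1; -1 0.14 0.14 0.1 0 0 1; -1 0.15 0.13 0.1 0 0 1; -1 0.16 0.12 0.05 0 0 1; -1 0.17 0.11 0 0 0 0.9"

```text
t: 3.0
eef_pos: [0.5324, 0.2261, 0.1397]
tool_rot: [0.001, 0.987, -0.162, -0.001]
contact_force: [-0.1, 0.7, -1.1]
gripper_width: 1.001
```

>>> apply_moves:
  moves: "-1 0 0 0 0 0 0; -1 0 0 0 0 0 0; -1 0 0 0 0 0 0"

```text
t: 3.25
eef_pos: [0.5322, 0.2283, 0.1412]
tool_rot: [-0.0, 0.987, -0.159, -0.0]
contact_force: [-0.7, 0.9, -0.0]
gripper_width: 0.996
```

```bash
python3 - <<'E'
from h import *
p,c=cam("wrist"); cv2.imwrite("pics/b.png",p["image"][:,:,::-1])
o=bot.get_obs(); print(o["t"],o["eef_pos"],rot(o).round(3).tolist(),o["q"].round(2))
for nm,z in [("board",0.006),("tile",0.006),("jaw",0.006),("stop",0.006),("lever",0.025),("wedge",0.006),("pencil",0.006)]:
    for k in nets.spot_point(p,nm)[:1]: print(nm,round(k["score"],2),np.round(k["location"],1),ray(k["location"],c,z).round(4))
E
```

```text
3.3 [0.53185057 0.22901995 0.14126404] [[0.95, -0.313, -0.0], [-0.313, -0.95, 0.001], [-0.0, -0.0, -1.0]] [-0.89  0.46  0.49  1.9  -0.28  0.85 -0.57]
board 0.67 [255.6 178. ] [[0.5329 0.2268 0.006 ]]
tile 0.67 [261.3 178.6] [[0.5384 0.2243 0.006 ]]
jaw 0.96 [299.7 179.7] [[0.5765 0.2104 0.006 ]]
stop 0.89 [314.8 178.6] [[0.592  0.2065 0.006 ]]
lever 0.71 [349.4 183.7] [[0.621  0.1968 0.025 ]]
wedge 0.93 [216.8 114.4] [[0.517  0.3006 0.006 ]]
pencil 0.92 [160.4 180.8] [[0.4359 0.2559 0.006 ]]
```

View pics/b.png

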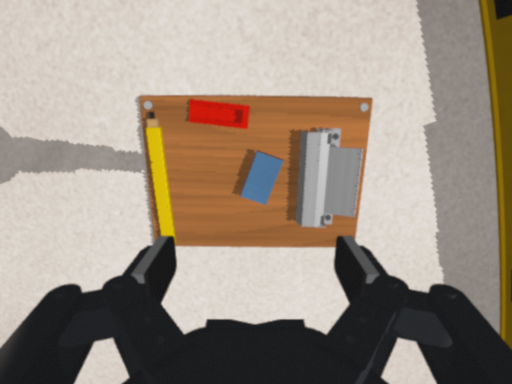

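The wrist view shows the board squared up with the image: tile at (262,178) turned about 20°, jaw at x≈303, lever (343,182), wedge (218,113), pencil on the left. I'll fit the board and tile rectangles.

```bash
cat >> h.py <<'E'
def fitrect(mask,c,z):
    cs,_=cv2.findContours(mask.astype(np.uint8),cv2.RETR_EXTERNAL,cv2.CHAIN_APPROX_NONE)
    k=max(cs,key=cv2.contourArea).reshape(-1,2)
    w=ray(k,c,z)[:,:2]
    return w,cv2.minAreaRect((w*1e4).astype(np.float32))
def bluemask(im):
    a=im.astype(int); return (a[...,2]>a[...,0]+25)&(a[...,2]>a[...,1]+5)
E
python3 - <<'E'
from h import *
p,c=cam("wrist")
for n,z in [("board",.006),("tile",.015),("wedge",.016)]:
    r=nets.outline_of(p,n)
    if r: print(n,r[0]["score"],r[0]["rect"],fitrect(r[0]["region"],c,z)[1])
m=bluemask(p["image"]); w,r=fitrect(m,c,.015); print("blue",m.sum(),r)
im=p["image"]; cv2.imwrite("pics/c.png",cv2.resize(im[80:260,120:400],None,fx=2.8,fy=2.8,interpolation=cv2.INTER_CUBIC)[:,:,::-1])
E
```

```text
board 0.62 [139.7, 97.7, 373.8, 249.5] ((5323.24609375, 2274.3505859375), (1661.9290771484375, 2301.5849609375), 71.0341567993164)
tile 0.91 [241.1, 154.2, 283.4, 203.4] ((5385.44970703125, 2274.441650390625), (511.5662841796875, 285.66070556640625), 51.36050033569336)
wedge 0.79 [187.2, 99.2, 249.5, 129.3] ((5204.474609375, 3008.58203125), (229.18853759765625, 575.83251953125), 65.30175018310547)
blue 1264 ((5387.3896484375, 2273.041015625), (495.7303466796875, 273.79107666015625), 51.410369873046875)
```

View pics/c.png

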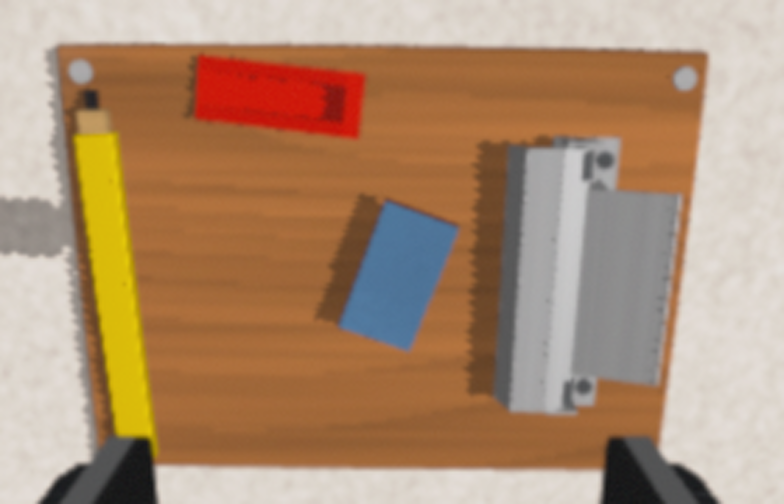

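```bash
cat >> h.py <<'E'
BO=np.array([0.5323,0.2274]); th=np.radians(-18.97)
BX=np.array([np.cos(th),np.sin(th)]); BY=np.array([-BX[1],BX[0]])
def tob(w): d=np.atleast_2d(w)[:,:2]-BO; return np.c_[d@BX,d@BY]*1000
def tow(b,z): b=np.atleast_2d(b)/1000.; return np.c_[BO+b[:,:1]*BX+b[:,1:2]*BY, np.full(len(b),z)]
def stat():
    o=bot.get_obs(); M=rot(o)
    print("t%.2f TCPboard %s z %.1fmm yaw %.2f(rel) tool z-axis %s F %s T %s w %.3f"%(o["t"],tob(o["eef_pos"])[0].round(1),o["eef_pos"][2]*1000,np.degrees(np.arctan2(M[1,0],M[0,0])-th),M[:,2].round(3),o["contact_force"].round(1),o["torque"].round(2),o["gripper_width"]))
def tilepose(p,c,z=.015):
    m=bluemask(p["image"]); w,r=fitrect(m,c,z); b=tob(w).astype(np.float32); r=cv2.minAreaRect(b)
    print("tile board",np.round(r[0],1),np.round(r[1],1),round(r[2],1),"xrange",b[:,0].min(),b[:,0].max(),"area",m.sum())
def snap(name,cams=("wrist",)):
    for n in cams:
        p,c=cam(n); tilepose(p,c); cv2.imwrite(f"pics/{name}_{n}.png",p["image"][:,:,::-1])
    stat()
E
python3 -c "
from h import *
stat()
p,c=cam('wrist');tilepose(p,c)
p,c=cam('top');tilepose(p,c)"
```

```text
t3.85 TCPboard [-0.6  1.1] z 141.3mm yaw 0.73(rel) tool z-axis [ 0.  0. -1.] F [-1.5  0.  -0. ] T [ 0.02 -0.02  0.02] w 1.002
tile board [6.1 1.9] [49.6 27.3] 70.3 xrange -14.450241 26.719141 area 1265
tile board [319.6 286.4] [108.  335.3] 18.8 xrange 220.11748 421.65665 area 6064
```

>>> apply_moves:
  moves: "1 -0.11 0.015 0 0 0 0.18; 1 -0.11 0.015 0 0 0 0; 1 -0.12 0.015 0 0 0 0; 1 0 0 0.2 0 0 0; 1 0 0 0.2 0 0 0; 1 0 0 0.2 0 0 0; 1 0 0 0.2 0 0 0; 1 0 0 0 0 0 0; 1 0 0 0 0 0 0"

```text
t: 4.7
eef_pos: [0.4911, 0.2359, 0.0447]
tool_rot: [0.001, 0.986, -0.165, -0.001]
contact_force: [0.2, 0.4, -0.2]
gripper_width: 0.001
```

```bash
python3 -c "
from h import *
snap('d')"
```

```text
tile board [6.3 1.8] [49.9 28.1] 70.3 xrange -14.79656 27.51285 area 2836
t4.75 TCPboard [-40.9  -4.6] z 45.9mm yaw -0.02(rel) tool z-axis [ 0. -0. -1.] F [-0.2 -0.7  0.5] T [ 0.    0.01 -0.03] w 0.002
```

View pics/d_wrist.png

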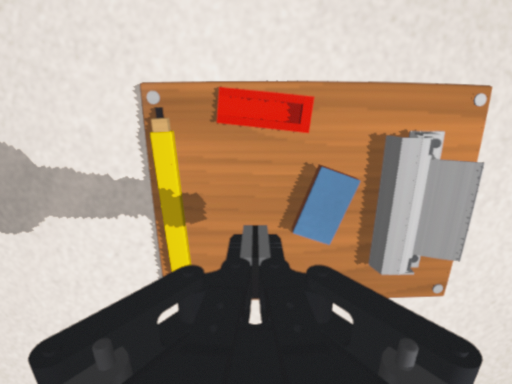

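The wrist view shows the shut fingertips about 17 mm wide at (255,235) and the tile clear to their right. Both fits give the tile at board (6,2), turned about 20°. I'll lower the fingers and pre-push.

>>> apply_moves:
  moves: "1 0 0 0.1 0 0 0; 1 0 0 0.1 0 0 0; 1 0 0 0.1 0 0 0; 1 0 0 0 0 0 0; 1 0.05 0 0 0 0 0; 1 0.05 0 0 0 0 0; 1 0.04 0 0 0 0 0; 1 0.04 0 0 0 0 0; 1 0.04 0 0 0 0 0; 1 0.04 0 0 0 0 0; 1 0 0 0 0 0 0"

```text
t: 5.67
eef_pos: [0.5227, 0.2258, 0.0096]
tool_rot: [-0.0, 0.986, -0.165, 0.001]
contact_force: [0.7, 0.4, 1.3]
gripper_width: 0.002
```

```bash
python3 -c "
from h import *
snap('e')"
```

```text
tile board [13.9  5. ] [50.3 28.1] 86.5 xrange 0.13847156 29.1896 area 3787
t5.72 TCPboard [-9.3 -4.6] z 9.5mm yaw -0.04(rel) tool z-axis [ 0.001  0.    -1.   ] F [0.8 0.1 0.7] T [ 0.02 -0.01 -0.03] w -0.001
```

View pics/e_wrist.png

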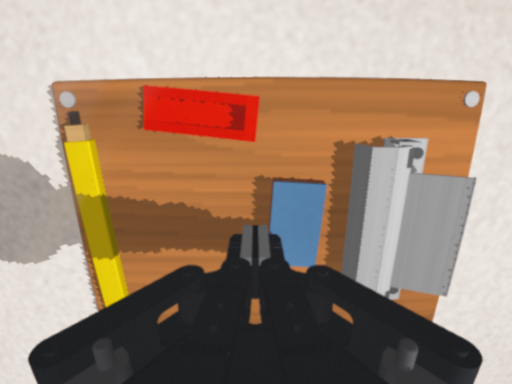

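The tile is nearly square (3.5° off) at (13.9, 5). I'll centre the finger on it and push it close to the jaw.

>>> apply_moves:
  moves: "1 -0.04 0 0 0 0 0; 1 0 -0.07 0 0 0 0; 1 0.04 0 0 0 0 0; 1 0.04 0 0 0 0 0; 1 0.04 0 0 0 0 0; 1 0.04 0 0 0 0 0; 1 0 0 0 0 0 0; 1 0 0 0 0 0 0"

```text
t: 6.38
eef_pos: [0.5381, 0.229, 0.0093]
tool_rot: [0.0, 0.986, -0.165, 0.0]
contact_force: [0.8, -0.7, 0.4]
gripper_width: 0.001
```

```bash
python3 -c "
from h import *
snap('f')"
```

```text
tile board [27.3  5.9] [46.1 28.2] 89.9 xrange 13.172754 41.362957 area 3078
t6.43 TCPboard [4.5 3.5] z 9.2mm yaw -0.04(rel) tool z-axis [-0. -0. -1.] F [ 0.1  0.  -1.6] T [-0.03 -0.02 -0.01] w -0.002
```

View pics/f_wrist.png

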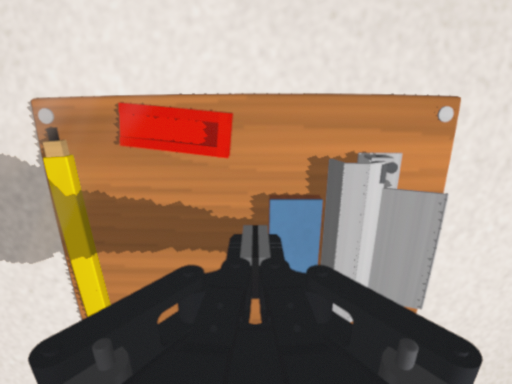

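The tile is square, with its leading edge at x≈41 and y≈4. Now I'll raise, open, measure the finger swing in free air, and line up over the lever.

>>> apply_moves:
  moves: "1 -0.03 0 0 0 0 0; 1 0 0 -0.2 0 0 0; 1 0 0 -0.2 0 0 0; -0.34 0 0 -0.1 0 0 0; -0.34 0.13 -0.005 0 0 0 0; -0.34 0.13 0 0 0 0 0; -0.34 0.13 0 0 0 0 0; -0.34 0 0 0 0 0 0; -0.34 0 0 0 0 0 0; -0.34 0 0 0 0 0 0"

```text
t: 7.27
eef_pos: [0.5775, 0.2165, 0.0688]
tool_rot: [0.0, 0.986, -0.165, -0.001]
contact_force: [-0.6, 0.1, -0.2]
gripper_width: 0.672
```

```bash
python3 -c "
from h import *
snap('g')"
```

```text
tile board [26.9  3.8] [49.3 27.7] 89.8 xrange 12.969765 40.795914 area 2193
t7.32 TCPboard [46.1  4.6] z 68.9mm yaw 0.05(rel) tool z-axis [-0.001  0.    -1.   ] F [ 0.2 -0.3 -0.7] T [ 0.01  0.02 -0.04] w 0.671
```

>>> apply_moves:
  moves: "-1 0 0 0 0 0.25 0; -1 0 0 0 0 0.25 0; -1 0 0 0 0 0 0; -1 0 0 0 0 0 0; -1 0 0 0 0 0 0; -1 0 0 0 0 0 0"

```text
t: 7.82
eef_pos: [0.5787, 0.2162, 0.0694]
tool_rot: [0.003, 0.986, -0.165, 0.017]
contact_force: [0.4, -0.8, 0.0]
gripper_width: 0.998
```

```bash
python3 -c "
from h import *
snap('h')
g=cv2.imread('pics/g_wrist.png');h=cv2.imread('pics/h_wrist.png')
cv2.imwrite('pics/gh.png',np.vstack([cv2.resize(i[180:340,120:390],None,fx=2,fy=2,interpolation=cv2.INTER_CUBIC) for i in (g,h)])[:600])
"
```

```text
tile board [26.9  4. ] [49.3 27.7] 89.2 xrange 13.128433 41.045822 area 2211
t7.87 TCPboard [47.6  4.5] z 69.4mm yaw -0.01(rel) tool z-axis [ 0.033 -0.011 -0.999] F [ 0.1 -0.3  0.5] T [ 0.04  0.   -0.05] w 0.998
```

View pics/gh.png

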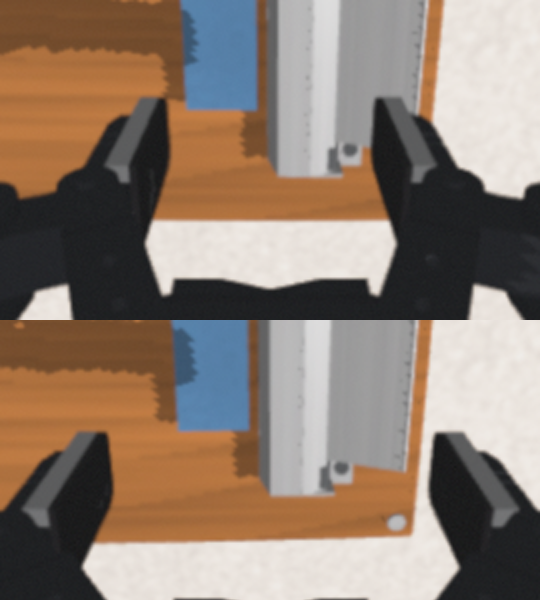

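View pics/h_wrist.png

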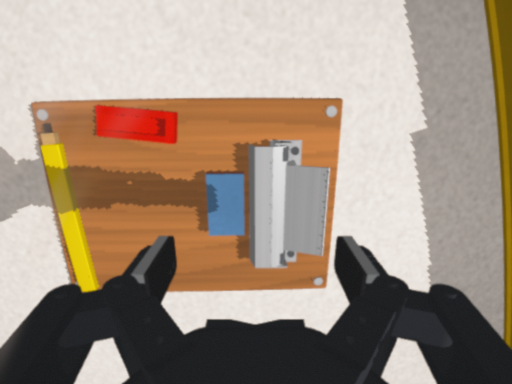

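The tips at 57 mm opening sit about 8.5 mm further forward than at full open. The tile reads (27,4), square. I'll verify the lever's x before pressing.

```bash
python3 -c "
from h import *
p,c=cam('wrist')
print(tob(ray([[329,168],[323,255]],c,.027)), tob(ray([[287,165],[285,250]],c,.020)))
print(proj(tow([[101,35],[101,-35],[46,49],[46,-49]],.027),c))
print([ (k['score'],tob(ray(k['location'],c,.024))) for k in nets.spot_point(p,'lever')[:1]])
"
```

```text
[[101.76348194  35.24893181]
 [102.70160659 -34.30112686]] [[ 73.0049715   36.06592956]
 [ 73.76484652 -33.13552509]]
[[327.90778629 168.35290208]
 [320.78676763 255.84203021]
 [249.59116415 148.95151085]
 [250.51299659 272.9614663 ]]
[(0.69, array([[92.32051939,  2.72043992]]))]
```

>>> apply_moves:
  moves: "-1 -0.01 0 0.16 0 0 0; -1 -0.01 0 0.16 0 0 0; -1 0 0 0.16 0 0 0; -1 0 0 0 0 0 0; -1 0 0 0 0 0 0"

```text
t: 8.38
eef_pos: [0.5777, 0.216, 0.0112]
tool_rot: [0.003, 0.986, -0.165, 0.016]
contact_force: [-1.1, 0.4, 0.2]
gripper_width: 0.998
```

```bash
python3 -c "
from h import *
snap('i')"
```

```text
tile board [27.1  3.9] [28.  50.3] 0.1 xrange 13.148488 41.122868 area 3866
t8.43 TCPboard [47.3  4.3] z 12.0mm yaw -0.02(rel) tool z-axis [ 0.033 -0.012 -0.999] F [ 0.5 -0.3  0.7] T [-0.01  0.03  0.  ] w 0.998
```

View pics/i_wrist.png

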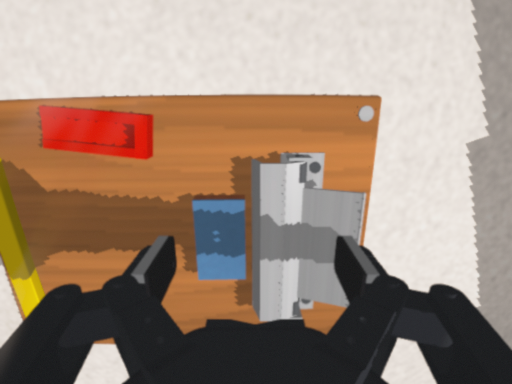

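The lever finger (right, ~(345,245)) stands just above the lever, and the pusher is left of the tile, clear. Pressing now.

>>> apply_moves:
  moves: "-1 0 0 0.025 0 0 0; -1 0 0 0.025 0 0 0; -1 0 0 0.025 0 0 0; -1 0 0 0.02 0 0 0; -1 0 0 0 0 0 0; -1 0 0 0 0 0 0"

```text
t: 8.93
eef_pos: [0.5811, 0.216, 0.0015]
tool_rot: [0.002, 0.986, -0.165, 0.019]
contact_force: [3.7, -1.4, 6.1]
gripper_width: 1.003
```

```bash
python3 -c "
from h import *
snap('j')"
```

```text
tile board [27.2  3.7] [50.4 28. ] 89.5 xrange 13.052437 41.129566 area 4365
t8.98 TCPboard [49.9  5.1] z 1.6mm yaw -0.05(rel) tool z-axis [ 0.038 -0.011 -0.999] F [ 2.9 -1.3  5.3] T [-0.37 -0.88 -0.02] w 1.000
```

View pics/j_wrist.png

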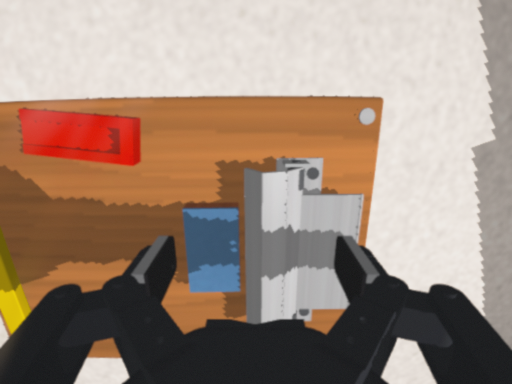

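>>> apply_moves:
  moves: "-1 -0.01 0 0.02 0 0 0; -1 -0.01 0 0.02 0 0 0; -1 0 0 0 0 0 0; -1 0 0 0 0 0 0; -1 0 0 0 0 0 0"

```text
t: 9.4
eef_pos: [0.5806, 0.2163, -0.0026]
tool_rot: [0.002, 0.986, -0.165, 0.021]
contact_force: [5.1, -2.2, 8.0]
gripper_width: 0.996
```

```bash
python3 -c "
from h import *
snap('k',('wrist','scene'))
i=cv2.imread('pics/k_scene.png'); cv2.imwrite('pics/k_s.png',cv2.resize(i[130:220,260:380],None,fx=5,fy=5,interpolation=cv2.INTER_CUBIC))"
```

```text
tile board [27.1  3.8] [50.5 27.9] 89.8 xrange 13.066503 41.13915 area 4573
tile board [250.6 332.9] [ 99.3 323.6] 18.9 xrange 155.14853 349.7644 area 2945
t9.50 TCPboard [49.3  5.2] z -2.6mm yaw -0.09(rel) tool z-axis [ 0.04  -0.011 -0.999] F [ 5.5 -3.3  7. ] T [-0.61 -1.48 -0.05] w 1.001
```

View pics/k_wrist.png

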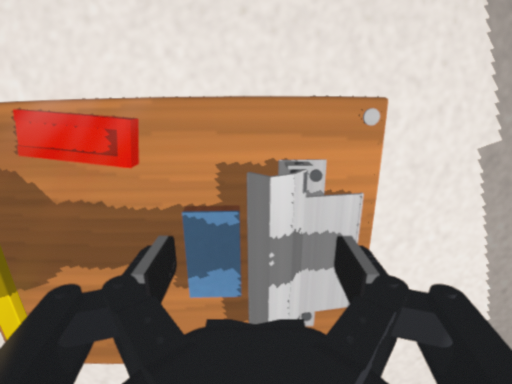

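View pics/k_s.png

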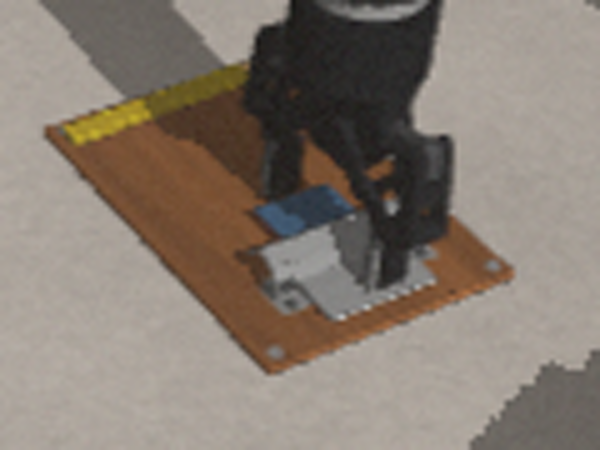

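```bash
cat >> h.py <<'E'
def P(rx,rz,phi,y):
    c,s=np.cos(phi),np.sin(phi); x=rx*c+rz*s; z=-rx*s+rz*c
    return tow([[70+x,y]],(13+z)/1000.)
def clipover(name):
    p,c=cam("wrist")
    for f in (0,.3,.37,.45,.5,.54,.58):
        print(f,"lever end +y",proj(P(31,14,f,35),c)[0].round(1),"-y",proj(P(31,14,f,-35),c)[0].round(1),"jaw +y",proj(P(-24,-7,f,49),c)[0].round(1))
    i=p["image"][150:350,140:400]; cv2.imwrite(f"pics/{name}.png",cv2.resize(i,None,fx=3,fy=3,interpolation=cv2.INTER_CUBIC)[:,:,::-1])
    stat()
E
python3 -c "
from h import *
clipover('l')"
```

```text
0 lever end +y [369.5 205.4] -y [352.4 326.8] jaw +y [247.9 166.5]
0.3 lever end +y [366.2 198.2] -y [350.8 313.6] jaw +y [246.1 170. ]
0.37 lever end +y [364.6 196.6] -y [349.7 310.7] jaw +y [246.3 170.8]
0.45 lever end +y [362.5 194.9] -y [348.1 307.4] jaw +y [246.9 171.8]
0.5 lever end +y [360.9 193.9] -y [346.9 305.4] jaw +y [247.5 172.4]
0.54 lever end +y [359.6 193. ] -y [345.9 303.9] jaw +y [248.  172.9]
0.58 lever end +y [358.3 192.3] -y [344.9 302.4] jaw +y [248.7 173.4]
t9.55 TCPboard [49.3  5.2] z -2.6mm yaw -0.09(rel) tool z-axis [ 0.041 -0.01  -0.999] F [ 4.4 -3.   7.1] T [-0.66 -1.46 -0.07] w 1.001
```

View pics/l.png

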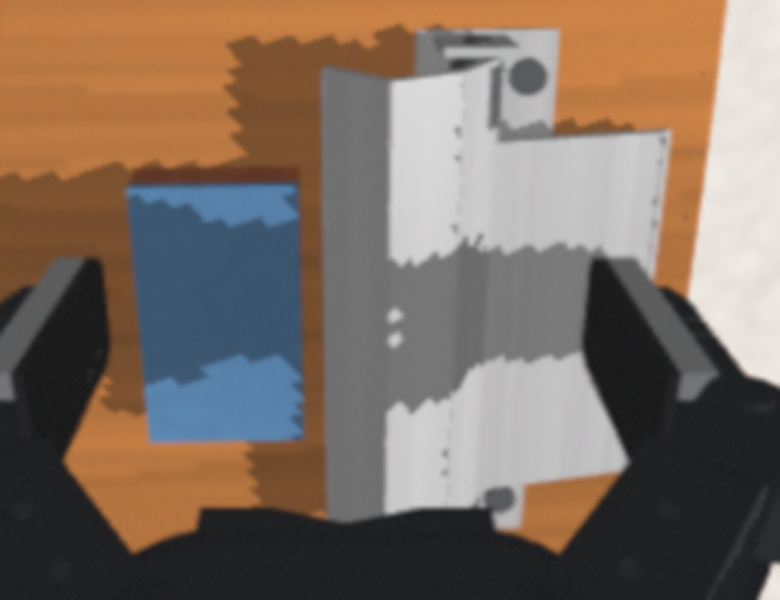

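The clip angle reads about 0.5 from the lever end at (363,193) and the jaw corner at (247,173). I'll start closing while compensating x and z.

>>> apply_moves:
  moves: "-0.92 0.014 0 -0.008 0 0 0; -0.84 0.014 0 -0.009 0 0 0; -0.76 0.014 0 -0.009 0 0 0; -0.68 0.014 0 -0.009 0 0 0; -0.68 0 0 0 0 0 0; -0.68 0 0 0 0 0 0"
  force: 30

```text
t: 10.05
eef_pos: [0.5851, 0.2148, 0.0015]
tool_rot: [0.002, 0.986, -0.165, 0.019]
contact_force: [1.5, -0.5, 8.8]
gripper_width: 0.84
```

```bash
python3 -c "
from h import *
snap('m0');clipover('m')"
```

```text
tile board [31.5  3.9] [50.4 27.4] 90.0 xrange 17.867565 45.21598 area 4249
t10.10 TCPboard [54.   5.3] z 1.5mm yaw -0.04(rel) tool z-axis [ 0.037 -0.01  -0.999] F [ 2.2 -0.6  9.4] T [-0.36 -0.68 -0.08] w 0.838
0 lever end +y [356. 203.] -y [341.2 322.1] jaw +y [238.7 165.2]
0.3 lever end +y [353.8 196.2] -y [340.3 309.4] jaw +y [236.4 168.4]
0.37 lever end +y [352.5 194.7] -y [339.4 306.6] jaw +y [236.5 169.2]
0.45 lever end +y [350.6 193. ] -y [338.  303.5] jaw +y [236.9 170.2]
0.5 lever end +y [349.2 192. ] -y [337.  301.6] jaw +y [237.4 170.8]
0.54 lever end +y [348.1 191.2] -y [336.1 300.1] jaw +y [237.8 171.3]
0.58 lever end +y [346.8 190.5] -y [335.1 298.6] jaw +y [238.4 171.7]
t10.15 TCPboard [54.   5.3] z 1.5mm yaw -0.04(rel) tool z-axis [ 0.037 -0.01  -0.999] F [ 1.7 -1.1  8.8] T [-0.37 -0.67 -0.04] w 0.841
```

View pics/m.png

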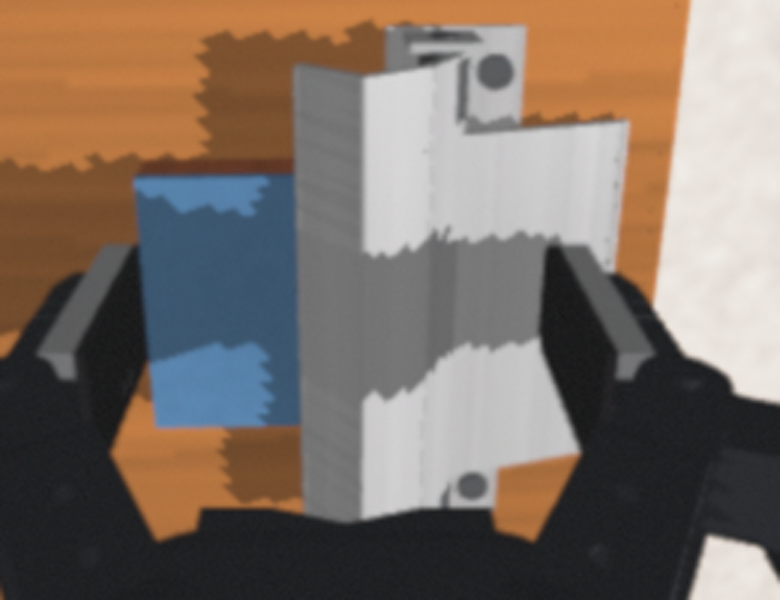

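The tile's front is entering under the jaw, flush on the pad, with the clip still ~0.54. Continuing to the stop.

>>> apply_moves:
  moves: "-0.6 0.014 0 -0.008 0 0 0; -0.52 0.014 0 -0.008 0 0 0; -0.44 0.014 0 -0.008 0 0 0; -0.37 0.012 0 -0.007 0 0 0; -0.37 0 0 0 0 0 0; -0.37 0 0 0 0 0 0"

```text
t: 10.65
eef_pos: [0.5908, 0.2129, 0.0054]
tool_rot: [0.002, 0.986, -0.165, 0.019]
contact_force: [1.9, -1.0, 8.8]
gripper_width: 0.684
```

```bash
python3 -c "
from h import *
snap('n0');clipover('n')"
```

```text
tile board [37.8  3.9] [50.6 14.4] 90.0 xrange 30.59822 44.95908 area 2096
t10.70 TCPboard [60.1  5.3] z 5.4mm yaw -0.03(rel) tool z-axis [ 0.037 -0.01  -0.999] F [ 1.5 -1.1  9. ] T [-0.3  -0.56 -0.05] w 0.687
0 lever end +y [340.6 200.5] -y [328.4 317.5] jaw +y [227.4 163.8]
0.3 lever end +y [339.5 194. ] -y [328.2 305.4] jaw +y [224.6 166.9]
0.37 lever end +y [338.4 192.6] -y [327.4 302.7] jaw +y [224.5 167.7]
0.45 lever end +y [336.8 191. ] -y [326.3 299.6] jaw +y [224.7 168.6]
0.5 lever end +y [335.6 190.1] -y [325.3 297.8] jaw +y [225.1 169.2]
0.54 lever end +y [334.6 189.3] -y [324.5 296.4] jaw +y [225.4 169.6]
0.58 lever end +y [333.5 188.6] -y [323.7 295. ] jaw +y [225.8 170.1]
t10.75 TCPboard [60.1  5.3] z 5.4mm yaw -0.03(rel) tool z-axis [ 0.037 -0.01  -0.999] F [0.9 0.1 8.9] T [-0.3  -0.53  0.04] w 0.685
```

View pics/n.png

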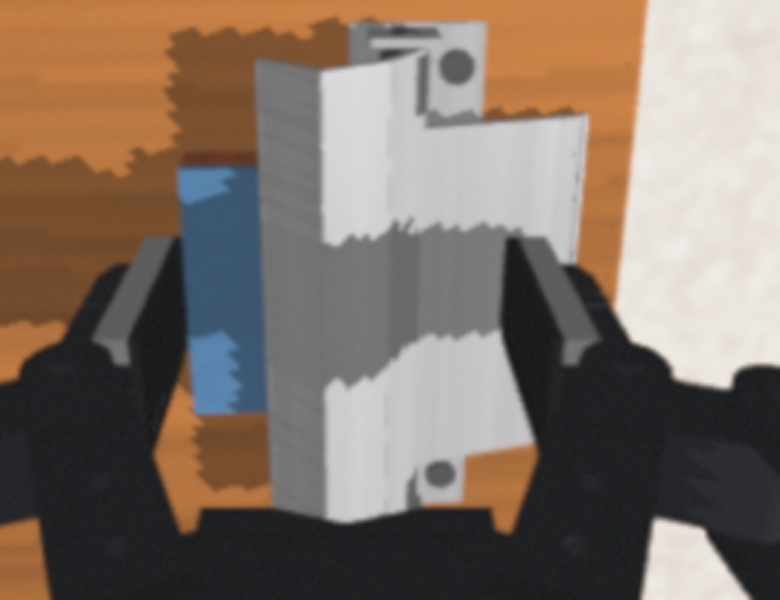

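Rear edge at x≈30.8, so about 2 mm remain to the stop (33). Nudging on and watching force and opening.

>>> apply_moves:
  moves: "-0.33 0.008 0 -0.004 0 0 0; -0.3 0.006 0 -0.003 0 0 0; -0.27 0.006 0 -0.003 0 0 0; -0.27 0 0 0 0 0 0; -0.27 0 0 0 0 0 0"

```text
t: 11.17
eef_pos: [0.5912, 0.2127, 0.0062]
tool_rot: [0.002, 0.986, -0.165, 0.017]
contact_force: [-1.6, 0.0, 10.8]
gripper_width: 0.639
```

```bash
python3 -c "
from h import *
snap('o0');clipover('o')"
```

```text
tile board [39.   3.7] [12.1 50.3] 0.1 xrange 32.994354 45.068268 area 1775
t11.22 TCPboard [60.5  5.2] z 6.2mm yaw 0.01(rel) tool z-axis [ 0.033 -0.01  -0.999] F [-1.6 -0.3 10.9] T [-0.03  0.28  0.01] w 0.641
0 lever end +y [339.2 199.9] -y [327.1 316.6] jaw +y [226.7 163.2]
0.3 lever end +y [338.2 193.5] -y [327.1 304.5] jaw +y [223.7 166.3]
0.37 lever end +y [337.1 192.1] -y [326.3 301.8] jaw +y [223.7 167.1]
0.45 lever end +y [335.6 190.5] -y [325.2 298.8] jaw +y [223.9 167.9]
0.5 lever end +y [334.4 189.5] -y [324.3 297. ] jaw +y [224.2 168.5]
0.54 lever end +y [333.4 188.8] -y [323.5 295.5] jaw +y [224.5 169. ]
0.58 lever end +y [332.4 188.1] -y [322.6 294.1] jaw +y [224.9 169.4]
t11.27 TCPboard [60.5  5.2] z 6.2mm yaw 0.02(rel) tool z-axis [ 0.033 -0.01  -0.999] F [-2.5  0.1  9.8] T [-0.07  0.25  0.  ] w 0.636
```

View pics/o.png

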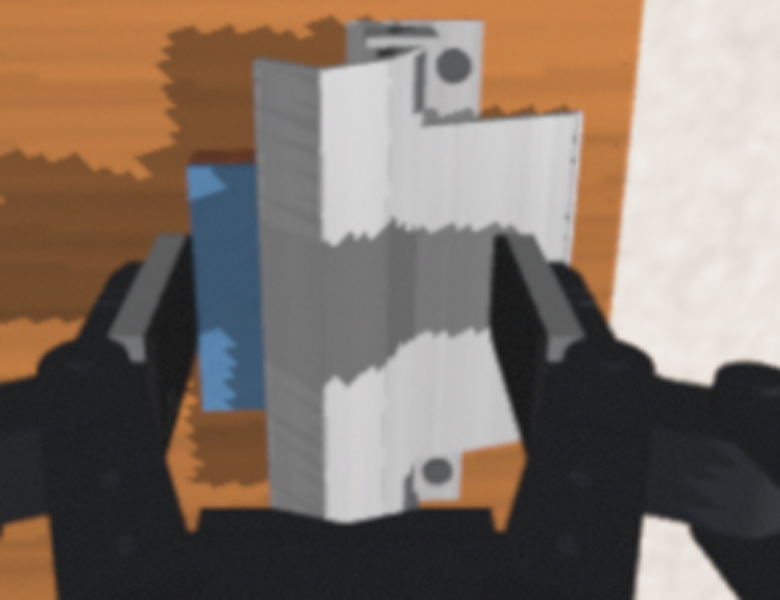

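Force reversed and the rear edge reads 33.0: the tile is home. I'll back off the push slightly, then lift slowly.

>>> apply_moves:
  moves: "-0.28 -0.01 0 0 0 0 0; -0.29 -0.01 0 0 0 0 0; -0.29 0 0 0 0 0 0; -0.29 0 0 0 0 0 0"

```text
t: 11.6
eef_pos: [0.5913, 0.2127, 0.0068]
tool_rot: [0.002, 0.986, -0.165, 0.02]
contact_force: [2.2, -1.4, 8.7]
gripper_width: 0.642
```

```bash
python3 -c "
from h import *
snap('p0')"
```

```text
tile board [38.7  3.5] [50.4 12.3] 89.9 xrange 32.553104 44.825542 area 1752
t11.65 TCPboard [60.6  5.3] z 6.8mm yaw -0.04(rel) tool z-axis [ 0.038 -0.01  -0.999] F [ 2.3 -1.4  9. ] T [-0.38 -0.71 -0.01] w 0.642
```

>>> apply_moves:
  moves: "-0.29 0 0 -0.02 0 0 0; -0.29 0 0 -0.02 0 0 0; -0.3 0 0 -0.02 0 0 0; -0.33 0 0 -0.02 0 0 0; -0.36 0 0 -0.03 0 0 0; -0.4 0 0 -0.05 0 0 0; -0.4 0 0 -0.2 0 0 0; -0.4 0 0 -0.2 0 0 0; -0.4 0 0 -0.2 0 0 0; -0.4 0 0 0 0 0 0; -0.4 0 0 0 0 0 0"

```text
t: 12.57
eef_pos: [0.5864, 0.2142, 0.0977]
tool_rot: [0.002, 0.986, -0.165, 0.018]
contact_force: [0.9, -1.0, -0.7]
gripper_width: 0.697
```

```bash
python3 -c "
from h import *
snap('q0');clipover('q')
p,c=cam('wrist')
for n in ('pencil','wedge'):
  print(n,[(k['score'],ray(k['location'],c,.006)) for k in nets.spot_point(p,n)[:1]])
"
```

```text
tile board [38.7  4. ] [50.2 11.2] 89.1 xrange 33.060867 44.29615 area 710
t12.62 TCPboard [54.7  4.6] z 96.4mm yaw 0.02(rel) tool z-axis [ 0.033 -0.011 -0.999] F [-0.5 -0.8 -0.7] T [0.01 0.04 0.  ] w 0.700
0 lever end +y [309.4 160.9] -y [304.7 239.9] jaw +y [240.3 140.2]
0.3 lever end +y [310.  158.5] -y [305.5 234.7] jaw +y [239.  141.3]
0.37 lever end +y [309.6 158. ] -y [305.2 233.5] jaw +y [239.  141.6]
0.45 lever end +y [308.9 157.4] -y [304.6 232.2] jaw +y [239.3 141.9]
0.5 lever end +y [308.4 157. ] -y [304.1 231.4] jaw +y [239.6 142.1]
0.54 lever end +y [307.9 156.7] -y [303.7 230.7] jaw +y [239.8 142.3]
0.58 lever end +y [307.4 156.4] -y [303.2 230.1] jaw +y [240.2 142.5]
t12.67 TCPboard [54.3  4.2] z 95.5mm yaw 0.02(rel) tool z-axis [ 0.032 -0.012 -0.999] F [ 0.8  0.4 -0.3] T [-0.01  0.04  0.01] w 0.702
pencil [(0.58, array([[0.4381584 , 0.25717402, 0.006     ]]))]
wedge [(0.98, array([[0.51628933, 0.30132628, 0.006     ]]))]
```

View pics/q.png

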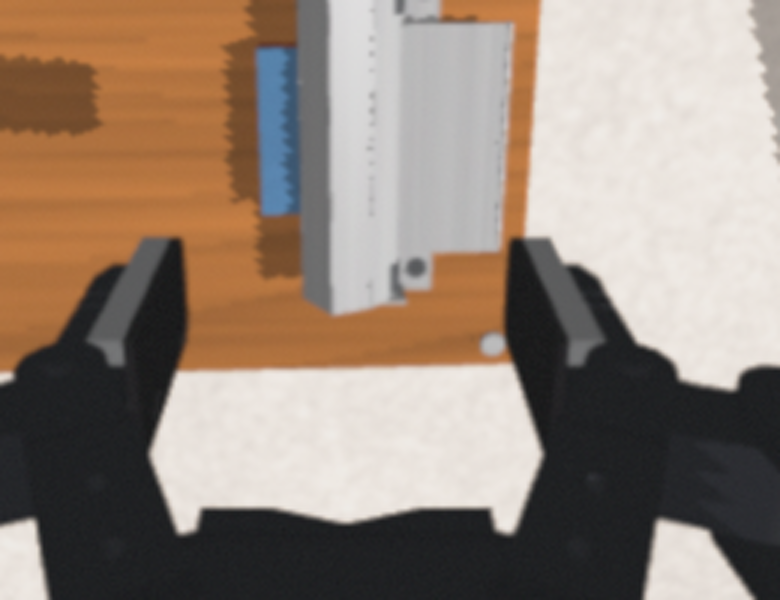

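The tile's rear edge reads x = 33.1 mm (33.0 expected when home), square to within 1°, y ≈ 4 mm. The jaw rests on it and the fingers are well clear, so I'm handing in.

```bash
python3 -c "
from h import *
print(bot.hand_in()); stat()"
```

```text
the job is handed in; nothing more can be done
None
the job is handed in; nothing more can be done
```

The blue tile is clamped under the clip and the job is handed in, at about 12.7 s of the 50 s allowed. The hand-in reports no verdict, so this rests on my own checks.

I squared the tile and pushed it up to the shut jaw with the closed fingers. Then I held the lever down with one fingertip while the other pushed the tile in until the contact force reversed at the stop. Last I eased off, let the lever up and lifted about 90 mm clear.

**Last checks:**
- **Tile position:** the rear edge reads x = 33.1 mm on the board, against 33.0 expected when fully home. Its middle is about 4 mm off the clip's middle, and it is about 1° from square.
- **Clip while pushing:** the clip angle was about 0.5–0.55 rad, read from the pictures, with about 9 N on the lever.
- **Clip after release:** the jaw can be seen resting on the tile, but from that height the picture was too coarse to read the closed angle.
- **Pencil and wedge:** both read within about 3 mm of where they were at the start.
- **Turntable:** I did not look at it again, but the arm never went near it.
- **Contact:** the force reading after lifting was about zero.

No check failed or disagreed.

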